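# Load the UV cleaning box, ease its sprung lid shut and set the exposure dial

### The job

Set the glass dish of chips upright in the middle of the round platen inside the open UV cleaning box, then bring its sprung lid over and hold it back all the way, so that it eases down gently instead of snapping shut: the chips lie loose in the dish. With the lid fully shut, turn only the large outer dial on the sloping panel to the long mark, leaving the small inner knob on top of it as it is set. Leave the other things on the bench where they are.

Things in the scene. Friction and masses are not known exactly. Their poses are not given: they have to be found in the camera images.
- dish: the load: a round clear glass petri dish with a few grey chips lying in it, 66 mm across and 15 mm high, 35 g; it starts on the bench; origin at the centre of its underside, z up
- uv_box: white UV cleaning box with a grey hood lid, fixed to the bench, 240 mm deep (x), 190 mm wide (y); origin at the centre of its underside, x to its back (hinge side), y to its left, z up. Its front panel rises at 34.8 deg from 28 mm high at x = -118 mm to 85 mm at x = -36 mm: outward normal (-0.571, 0, 0.821). Chamber inside: x -30 to 98, y -87 to 87, floor z = 31, rim z = 88 mm
- platen (a point): centre of the top of the round metal platen in the chamber, 80 mm across, 50 mm above the bench, 38 mm below the chamber rim; axes as uv_box
- lid (a joint): lid angle, rad: 0 = standing open as it starts (95 deg up, held by its springs), 1.66 = fully shut, growing as it closes. Two over-centre spring struts: for the first 0.42 rad it is pulled back open (up to 0.4 N m), from there on it is pulled shut with up to 0.8 N m (5 N at the tab); let go, it slams at 5 rad/s or more
- lid_hinge (a point): middle of the lid's hinge axis, along the box's back edge (parallel to uv_box y), 94 mm above the bench; axes as uv_box
- lid_tab (a point): middle of the black pull tab on the lid's front edge, 171 mm from the hinge axis: a bar 22 mm wide (along uv_box y) and 12 mm thick; its free end is 16 mm beyond this point, its 36 mm wide foot 22 mm before it. Lid open: it points up; lid shut: it points to the front (-x of uv_box) over the panel, 113 mm above the bench
- outer_dial (a joint): angle of the outer dial, rad, growing clockwise as seen facing the panel; it starts between 0.3 and 0.9. 1.5 = its white pointer line on the long mark; the short marks are 0.3 apart. It turns with little friction (0.03 N m) and stays where it is left
- dial_centre (a point): on the axis of the concentric pair, at the top face of the outer dial: a black fluted disc 49 mm across its foot, 47 mm at the top, 13 mm high, standing on the panel, with a white pointer line; its axis is the panel's normal. The bare metal inner knob stands on top of it, 20 mm across and 16 mm higher
- dial_mark (a point): middle of the long mark on the panel, straight up the panel from the dial's axis, 34 mm from it
- inner_pointer (a point): end of the dark line on top of the small inner knob (lamp trim, bare metal, 20 mm across), 9.5 mm from the axis; it turns freely of the outer dial with very little friction
- chuck: bystander: a round flat metal disc with rings in its face on a short stem, 60 mm across, 22 mm high; origin at its underside
- tweezers: bystander: steel tweezers lying on the bench, 127 mm long; origin at the middle of the underside
- vial_a: bystander: amber glass vial with a black cap, 27 mm across, 59 mm high; origin at its underside
- vial_b: bystander: clear glass vial with a white cap, 23 mm across, 51 mm high; origin at its underside
- beaker: bystander: small clear glass beaker, 44 mm across, 56 mm high; origin at its underside
- desk_lamp: bystander, fixed: black gooseneck desk lamp on a flat round base 157 mm across; origin on the bench at the base's edge farthest from the robot. Its neck stands 84 mm nearer the robot, rises to 0.37 m and arches away from the robot to a head 120 mm wide that hangs 0.37 to 0.52 m above the bench, 0.05 to 0.16 m beyond the origin in x
Mind the look-alikes: they are no part of the job. What is shaped like the dish but green or purple is not meant.

How it is judged (in metres and radians):
On the way, in this order (a step that is already met when the one before it is completed fails the run):
1. the dish stands let go on the platen while the lid is still open (horizontal distance between dish and platen below 0.014 m and z of dish in the frame of platen between -0.004 and 0.004 m and contact force between the fingers and dish below 0.05 N and value of joint lid below 0.3 rad), for 0.2 s.
2. the lid is fully shut over the dish (value of joint lid above 1.635 rad and horizontal distance between dish and platen below 0.014 m), for 0.2 s.
3. the outer dial's pointer is on the long mark (value of joint outer_dial between 1.36 and 1.64 rad), for 0.2 s.
At the end, for the whole second after the job is handed in: the dish stands upright and at rest on the platen, its centre within 14 mm of the platen's; the lid is fully shut (within 0.025 rad, 4 mm at the tab); the outer dial's pointer is within 0.14 rad of the long mark; the inner knob's line is within 3 mm of where it was (all of step 2 and all of step 3 and z of dish in the frame of platen between -0.004 and 0.004 m and angle between dish's own z axis and vertical below 0.1 rad and linear speed of dish below 0.02 m/s and distance of inner_pointer from where it was at the start of the episode below 0.003 m); the robot touches nothing.
It fails at once if the lid closes faster than 2.5 rad/s (0.43 m/s at the tab): it snaps (velocity of joint lid above 2.5 rad/s).
It fails at once if the inner knob is turned (its line moves more than 3 mm) (distance of inner_pointer from where it was at the start of the episode above 0.003 m).
It fails at once if the dish is dropped into the box (falls free at over 0.5 m/s) instead of set down (horizontal distance between dish and platen below 0.06 m and contact force between the fingers and dish below 0.05 N and linear speed of dish above 0.5 m/s).
It fails at once if the dish is tipped by more than 0.5 rad (angle between dish's own z axis and vertical above 0.5 rad).
It fails at once if a bystander is shifted more than 30 mm (distance of any of chuck, tweezers, vial_a, vial_b, beaker from where it was at the start of the episode above 0.03 m).
It also fails if it takes over 72 s, if anything falls off the work surface, if the arm or the gripper's body presses on something with over 40 N, if the wrist force passes 120 N, or if a joint passes its speed limit or range.

### The arm

A 6-joint arm with a two-finger parallel gripper is mounted at the origin on a cart in front of the work surface, level with it; the furniture and walls round the work are solid. World frame = base frame: x ahead of the robot, y to its left, z up, the work surface at z = 0. Lengths are in m, angles in degrees, forces in N, time in s.
With the tool pointing down it reaches from about 0.4 to 0.825 m from the base axis. Payload 7 kg.
Tool frame: the origin (TCP) lies between the finger pads; the fingertips stand 19 mm ahead of it and the grasp point (between the pads) is the TCP; z points along the fingers, y is the line along which they close (so a half turn about z gives the same grasp; the last joint's range is limited). The gripper opens to 88 mm and grips with 3 to 60 N. Pads are 19 mm wide; open, the fingers measure 130 mm over their backs; the gripper's body (78 mm by 193 mm) begins 47 mm behind the grasp point.
Start: joints at [-57.634, 20.546, 0.682, 0, -70.136, -16.507], TCP at [0.184, -0.649, 0.246] pointing down, gripper open.
Joint ranges: [-176.03, 176.03], [-82.01, 121.73], [-58.28, 71.71], [-173.87, 95.51], [-174.79, -0.11], [-173.66, 173.66]. Speed limits (degrees/s): [136.94, 136.94, 172.46, 180, 180, 180].

### API

Orientations are given as [roll, pitch, yaw] about the fixed x, y, z axes, in that order (R = Rz(yaw) Ry(pitch) Rx(roll)).
In Python, from plant import r gives the robot as it stands. The module is installed in compiled form; this text tells all that it offers.
- The arm moves only by the shell command python3 -m pendant 'ROWS' [OPENING] [FORCE]. ROWS is JSON, a list of rows, each a list of 6 numbers: the shift along the tool's x, y, z in mm, then the turn, a rotation vector about the tool's x, y, z in rad. In form: [[tx, ty, tz, wx, wy, wz], ...]. A call has 1 to 20 rows; each row is the pose to reach, as a shift and turn from the pose commanded when the call began, along the tool's axes at that moment; what a row does not reach only later rows make up. A row lasts 1/8 s, in which the tool goes at most 62.5 mm and 10.7 degrees, less where a joint would pass 70% of its speed; a pose out of reach is approached as far as the arm can. A call with a gripper value outside its range is refused whole. OPENING is the finger opening in mm, from 0 to 87.6, set as the call begins (- or left out, the last holds). The fingers move at their own pace and stop on an object; FORCE is the grip in N (left out, the last holds). Time passes only in rows, so rows that repeat a pose let the fingers close. It gives the time, the measured TCP pose, the force, the opening and the grip force at its end, in the units of the state.
- r.get_state(): the state, without advancing time (a new reading comes with each control period).
- r.capture(name): name is "scene" or "top" or "wrist"; returns the picture (384x512x3 uint8, red, green, blue); there is no depth.
- r.camera_params(name): a dict with "mtx" (3x3 intrinsics, pixels), "distortion" ([k1, k2, p1, p2, k3] as OpenCV has them; the pictures are not rectified), "rvec" (rotation vector, rad) and "tvec" (3), from world to camera coordinates, as OpenCV has them; the wrist camera has in their place "mount" (4x4, takes a point from camera to tool coordinates, whose origin is the TCP and whose axes are the flange's). Camera axes: x right, y down, z forward; pixel columns grow to the right and rows downward; lengths in m; the calibration is good to about 2 mm. A picture is of the moment at which its call begins: read the wrist's pose just before it. camera_params takes no time and is no camera call.
- r.close_job(): hands the job in; it is judged then, once.
The state is a dict: "time_s": time; "joints": joint angles; "qd": joint speeds; "joint_torque": joint torques, N m; "tcp_pos": TCP position; "eef_rot": TCP orientation; "contact_force": force on the tool from outside, world axes, zero at the start; "moment": the same for the moment, N m; "gripper_width": finger opening in m; "gripper_force": force on a finger pad.
Only numpy, scipy, OpenCV 4.12 (cv2) and the standard library are available. Lean on these libraries where they do the work, as an engineer would, in place of code of your own. Each camera call takes 0.05 s, during which the arm holds its last target. There are 200 camera calls.

## Working session

There is one attempt and no reset: what is moved stays moved. The work goes in short steps, Python scripts to look and compute and a shell command to move; the robot and the scene stay as the last step left them, time stands still between calls to the robot, and variables do not carry over. Pictures are saved under pics/ and viewed, at most 10 in all, crops included, and the job is handed in when it is done.

```bash
mkdir -p pics
cat > h.py <<'E'
import numpy as np, cv2
from scipy.spatial.transform import Rotation as R
from plant import r
def cam(n,st=None):
    p=r.camera_params(n); K=np.array(p["mtx"]);D=np.array(p["distortion"])
    if "rvec" in p:
        Rc=cv2.Rodrigues(np.array(p["rvec"],float))[0]; t=np.array(p["tvec"],float).ravel()
        return K,D,Rc.T,-Rc.T@t
    M=np.array(p["mount"]); T=pose(st)
    C=T@M
    return K,D,C[:3,:3],C[:3,3]
def pose(st=None):
    st=st or r.get_state(); T=np.eye(4)
    T[:3,:3]=R.from_euler('xyz',st["eef_rot"],degrees=True).as_matrix(); T[:3,3]=st["tcp_pos"]; return T
def ray(c,uv):
    K,D,A,o=c; q=cv2.undistortPoints(np.array([[uv]],float),K,D)[0,0]
    d=A@np.array([q[0],q[1],1]); return o,d/np.linalg.norm(d)
def onz(c,uv,z):
    o,d=ray(c,uv); return o+d*(z-o[2])/d[2]
def proj(c,P):
    K,D,A,o=c; rv=cv2.Rodrigues(A.T)[0]
    return cv2.projectPoints(np.array(P,float).reshape(-1,3),rv,-A.T@o,K,D)[0].reshape(-1,2)
def tri(L):
    # least-squares point nearest rays
    S=np.zeros((3,3));b=np.zeros(3)
    for o,d in L:
        M=np.eye(3)-np.outer(d,d);S+=M;b+=M@o
    return np.linalg.solve(S,b)
def rel(P,Rt=None):
    "shift in tool axes (mm) and turn from present pose to P,Rt"
    T=pose(); s=T[:3,:3].T@(np.array(P)-T[:3,3])*1000
    w=R.from_matrix(T[:3,:3].T@Rt).as_rotvec() if Rt is not None else np.zeros(3)
    return np.round(s,1),np.round(w,3)
def save(n,img): cv2.imwrite(n,cv2.cvtColor(img,cv2.COLOR_RGB2BGR))
E
python3 - <<'E'
from h import *
s=r.get_state();print({k:np.round(v,3).tolist() for k,v in s.items()})
a=r.capture("scene");b=r.capture("top")
np.save("a.npy",a);np.save("b.npy",b)
save("pics/scene0.png",cv2.resize(a,(800,600)));save("pics/top0.png",cv2.resize(b,(800,600)))
for n in("scene","top"):
    c=cam(n);print(n,c[3].round(3),c[2][:,2].round(3))
E
```

```text
{'time_s': 0.0, 'joints': [-57.634, 20.593, 0.635, -0.02, -70.135, -16.506], 'qd': [-0.009, -0.005, -0.126, -0.013, 0.163, 0.013], 'joint_torque': [-0.0, -58.272, 29.305, 6.997, 0.007, -0.0], 'tcp_pos': [0.184, -0.649, 0.245], 'eef_rot': [179.906, -0.009, -164.146], 'contact_force': [-1.179, -0.505, -0.193], 'moment': [0.021, -0.044, 0.018], 'gripper_force': 0.0, 'gripper_width': 0.088}
scene [-0.277  0.736  1.178] [ 0.573 -0.425 -0.701]
top [0.312 0.132 1.286] [ 0.199 -0.    -0.98 ]
```

View pics/scene0.png

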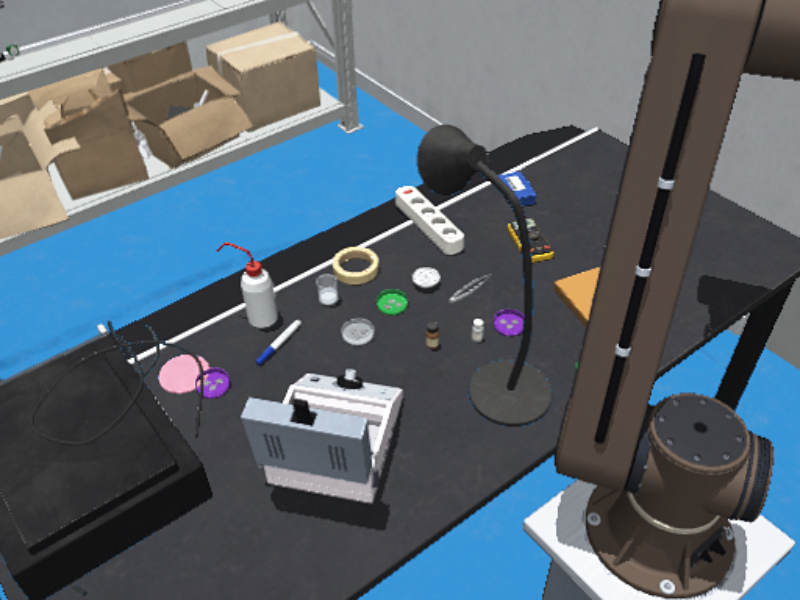

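View pics/top0.png

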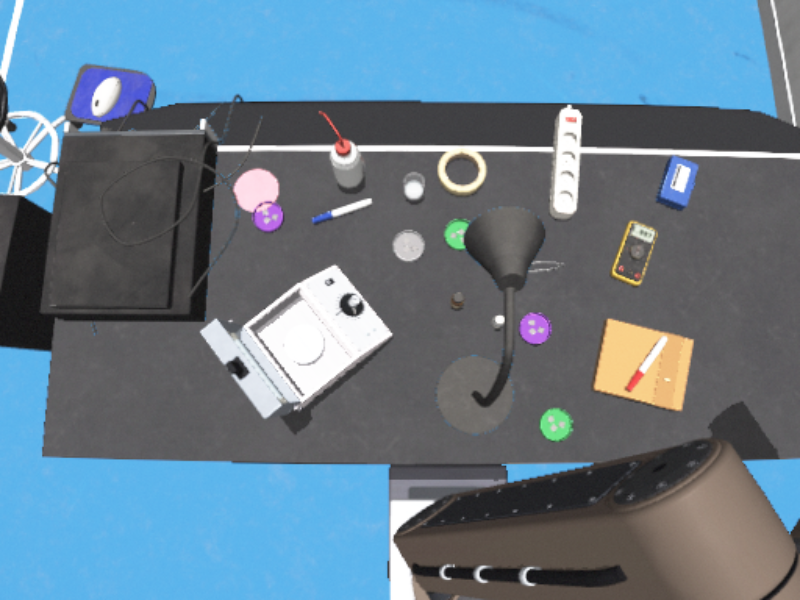

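Scene: clear dish with chips at (358,331) in the scene view and (408,246) in the top view. The green dish (392,301) and the purple dishes (509,322) and (212,382) are the wrong colour, and the chuck is the ringed metal disc at (427,278). The box is at (330,430) in scene and (300,340) in top, with its lid open towards the robot.

Run:
```python
from h import *
a=np.load("a.npy");b=np.load("b.npy");s=.64
ct=cam("top");cs=cam("scene")
# ellipse of dish around guess, top & scene
def ell(img,u,v,w,name):
    u,v=int(u*s),int(v*s);g=cv2.cvtColor(img,cv2.COLOR_RGB2GRAY)[v-w:v+w,u-w:u+w]
    m=(g>65).astype(np.uint8);m=cv2.morphologyEx(m,cv2.MORPH_CLOSE,np.ones((3,3)))
    cs_,_=cv2.findContours(m,0,2);c=max(cs_,key=cv2.contourArea)
    x,y,ww,hh=cv2.boundingRect(c);print(name,x+u-w,y+v-w,ww,hh)
    return np.array([u-w+x+(ww-1)/2,v-w+y+(hh-1)/2])
d=ell(b,408,246,18,"top");print(onz(ct,d,.008))
e=ell(a,358,331,20,"scene");print(onz(cs,e,.008))
for n,u,v,z in [("platen",303,344,.05),("dial",352,303,.07),("tabtop",237,367,.28),("lamp origin",475,356,.0),("vialb",499,322,.05),("viala",457,298,.059),("beaker",414,184,.05),("tweez",545,266,0),("chuckscene",0,0,0)]:
    if u: print(n,onz(ct,(u*s,v*s),z).round(3))
print("chuck",onz(cs,(427*s,275*s),.022).round(3),"tweez",onz(cs,(470*s,288*s),.0).round(3))
crop=b[200:272,115:262];top=cv2.resize(crop,(800,392),interpolation=2)
c2=cv2.resize(a[185:250,190:340],(400,173),interpolation=2); c3=cv2.resize(a[230:325,150:265],(400,200),interpolation=2)
save("pics/crop1.png",np.vstack([top,np.hstack([c2,np.zeros((27,400,3),np.uint8)]) if 0 else np.hstack([cv2.resize(c2,(400,200)),c3])]))
```

```text
top 243 139 36 36
[0.67454097 0.12693658 0.008     ]
scene 209 191 40 40
[0.67801167 0.12060299 0.008     ]
platen [0.456 0.334 0.05 ]
dial [0.536 0.236 0.07 ]
tabtop [0.391 0.403 0.28 ]
lamp origin [ 0.438 -0.014  0.   ]
vialb [ 0.502 -0.058  0.05 ]
viala [0.549 0.026 0.059]
beaker [0.795 0.113 0.05 ]
tweez [ 0.631 -0.168  0.   ]
chuck [ 0.704 -0.089  0.022] tweez [ 0.63  -0.152  0.   ]
```

View pics/crop1.png

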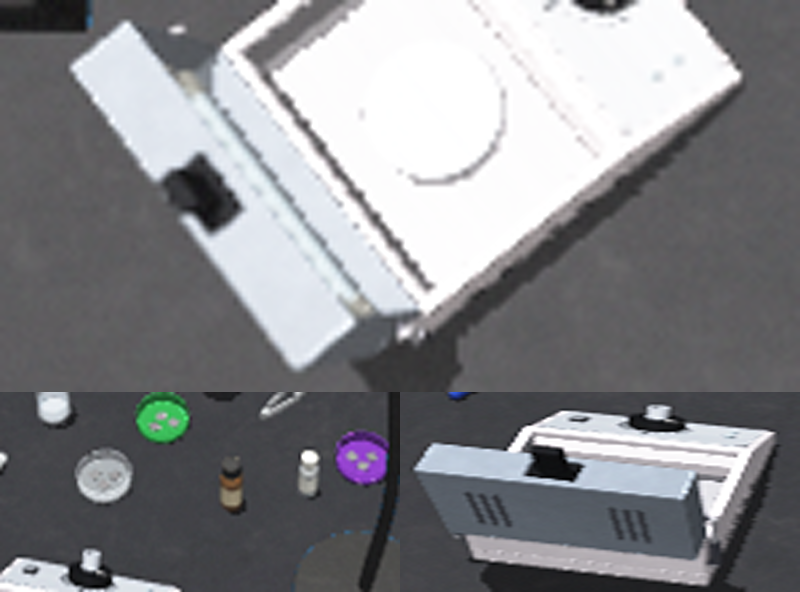

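Crop: the clear dish with grey chips (scene crop at 105,475) is the one meant, since the look-alikes are green or purple. The platen shows at (435,110) of the crop and the tab at (205,195). The lamp is in the way, so I go up first and swing over it.

```bash
python3 -m pendant '[[-40,40,-90,0,0,0],[-80,80,-180,0,0,0],[-120,120,-270,0,0,0],[-166,160,-355,0,0,0],[-166,160,-355,0,0,0],[-166,160,-355,0,0,0],[-166,160,-355,0,0,0],[-166,160,-355,0,0,0]]' 87.6 10
python3 - <<'E'
from h import *
s=r.get_state();print(np.round(s["joints"],1));print(np.round(r.camera_params("wrist")["mount"],3))
E
```

```text
time_s: 1.1
tcp_pos: [0.301, -0.4491, 0.6041]
eef_rot: [-179.7, 0.2, -164.0]
contact_force: [0.5, -0.5, -0.1]
gripper_width: 0.0875
gripper_force: 0.0
[ -35.4    6.7   27.8    0.  -110.7  -38.7]
[[ 0.001 -0.96  -0.28   0.075]
 [ 1.     0.     0.001  0.001]
 [-0.    -0.28   0.96  -0.14 ]
 [ 0.     0.     0.     1.   ]]
```

```bash
python3 -m pendant '[[-36,50,0,0,0,-0.16],[-72,101,0,0,0,-0.32],[-108,151,0,0,0,-0.49],[-144,201,0,0,0,-0.65],[-180,252,0,0,0,-0.82],[-216,302,0,0,0,-0.98],[-251,352,0,0,0,-1.15],[-287,403,0,0,0,-1.31],[-323,453,0,0,0,-1.48],[-359,503,0,0,0,-1.64],[-395,554,0,0,0,-1.81],[-431,604,0,0,0,-1.98],[-431,604,0,0,0,-1.98],[-431,604,0,0,0,-1.98]]'
python3 - <<'E'
from h import *
s=r.get_state();print(np.round(s["joints"],1),np.round(s["qd"],1));
w=r.capture("wrist");np.save("w1.npy",w);import json;json.dump({k:np.array(v).tolist() for k,v in s.items()},open("w1.json","w"))
save("pics/w1.png",w)
c=cam("wrist",s)
print(proj(c,[[.675,.125,.01],[.456,.334,.05],[.536,.236,.07],[.39,.403,.28]]).round())
E
```

```text
time_s: 2.85
tcp_pos: [0.5504, 0.2492, 0.5991]
eef_rot: [179.8, -0.0, -50.7]
contact_force: [-0.1, 0.2, -0.1]
gripper_width: 0.0876
gripper_force: 0.0
[  42.9   13.9   36.1    0.  -112.4   -3.6] [-1.  -2.3  0.4  0.3 -0.2 -0. ]
[[247.  73.]
 [262. 193.]
 [263. 146.]
 [269. 274.]]
```

View pics/w1.png

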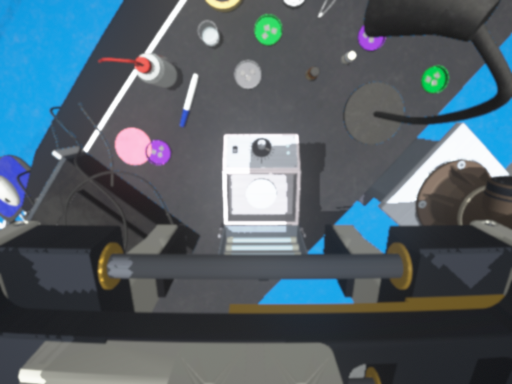

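Wrist view: dish at (247,73), platen at (262,193), dial with its knob at (262,146), lid edge-on at (262,240). The box is nearly square to the image, so the tool yaw already matches it.

Run:
```python
from h import *;import json
w=np.load("w1.npy");s=json.load(open("w1.json"));c=cam("wrist",s)
g=cv2.cvtColor(w,cv2.COLOR_RGB2GRAY)
m=(g[50:98,222:272]>70).astype(np.uint8);m=cv2.morphologyEx(m,cv2.MORPH_CLOSE,np.ones((3,3)))
k=max(cv2.findContours(m,0,2)[0],key=cv2.contourArea);(u,v),rad=cv2.minEnclosingCircle(k);x,y,ww,hh=cv2.boundingRect(k)
d=(x+222+(ww-1)/2,y+50+(hh-1)/2);print("dish px",d,rad,ww,hh,onz(c,d,.008).round(4))
p=(g[172:214,240:286]>238).astype(np.uint8);print(p.sum())
n,l,st,ce=cv2.connectedComponentsWithStats(p);i=1+st[1:,4].argmax();print("platen",st[i],ce[i]+[240,172])
pc=ce[i]+[240,172];print(onz(c,pc,.05).round(4))
# box sides per row: white extent
lo=[];hi=[]
for row in range(145,215,5):
    q=np.where(g[row,205:320]>150)[0]+205;lo.append((q[0],row));hi.append((q[-1],row))
print(lo,hi)
rows=[np.where(g[120:230,cx]>150)[0]+120 for cx in (232,292)];print([ (q[0],q[-1]) for q in rows])
dk=(g[132:160,245:282]<60).astype(np.uint8);n,l,st,ce=cv2.connectedComponentsWithStats(dk);i=1+st[1:,4].argmax();print("dial",st[i],ce[i]+[245,132])
save("pics/w1c.png",cv2.resize(w[110:260,200:330],(693,800))[0:600] if 0 else cv2.resize(w[112:256,205:320],(479,600),interpolation=2))
```

```text
dish px (246.5, 73.5) 33.94858932495117 50 48 [0.6759 0.1275 0.008 ]
1639
platen [   0    0   46   41 1639] [261.64368517 194.19768151]
[0.4548 0.3364 0.05  ]
[(np.int64(223), 145), (np.int64(223), 150), (np.int64(222), 155), (np.int64(222), 160), (np.int64(222), 165), (np.int64(222), 170), (np.int64(222), 175), (np.int64(222), 180), (np.int64(222), 185), (np.int64(222), 190), (np.int64(222), 195), (np.int64(223), 200), (np.int64(223), 205), (np.int64(223), 210)] [(np.int64(298), 145), (np.int64(298), 150), (np.int64(298), 155), (np.int64(299), 160), (np.int64(299), 165), (np.int64(299), 170), (np.int64(299), 175), (np.int64(299), 180), (np.int64(299), 185), (np.int64(299), 190), (np.int64(299), 195), (np.int64(298), 200), (np.int64(298), 205), (np.int64(298), 210)]
[(np.int64(134), np.int64(229)), (np.int64(134), np.int64(225))]Traceback (most recent call last):
  File "<stdin>", line 16, in <module>
ValueError: attempt to get argmax of an empty sequence
```

```bash
python3 -m pendant '[[40,-5,40,0,0,0.12],[80,-10,80,0,0,0.25],[120,-14,130,0,0,0.37],[150,-17,180,0,0,0.5],[174,-19,230,0,0,0.5],[174,-19,290,0,0,0.5],[174,-19,340,0,0,0.5],[174,-19,379,0,0,0.5],[174,-19,379,0,0,0.5],[174,-19,379,0,0,0.5]]'
python3 - <<'E'
from h import *
s=r.get_state();print(np.round(s["joints"],1))
w=r.capture("wrist");a=r.capture("scene");c=cam("wrist",s)
e=proj(c,[[.675,.127,.01]])[0];print("expect",e)
u,v=int(e[0]),int(e[1]);sz=110
x0,y0=max(u-sz,0),max(v-sz,0)
g=cv2.medianBlur(cv2.cvtColor(w,cv2.COLOR_RGB2GRAY)[y0:v+sz,x0:u+sz],3)
h=cv2.HoughCircles(g,cv2.HOUGH_GRADIENT,1.5,60,param1=80,param2=30,minRadius=25,maxRadius=70)
if h is not None:
  for q in h[0][:3]:
    P=(q[0]+x0,q[1]+y0);print(q,P,onz(c,P,.015).round(4),onz(c,P,.0).round(4))
np.save("w2.npy",w)
im=np.hstack([cv2.resize(w,(400,300)),cv2.resize(a[80:300,100:400],(400,300))]);save("pics/w2.png",im)
E
```

```text
time_s: 4.15
tcp_pos: [0.6758, 0.1256, 0.2245]
eef_rot: [-179.8, 0.0, -79.4]
contact_force: [1.1, 0.2, 1.0]
gripper_width: 0.0872
gripper_force: 0.0
[ 26.8  22.3   0.5   0.1 -68.  -16.2]
expect [256.08949203 173.41063715]
[111.75 111.75  26.2 ] (np.float32(257.75), np.float32(174.75)) [0.6727 0.1273 0.015 ] [ 0.672   0.1305 -0.    ]
[104.25  18.75  31.15] (np.float32(250.25), np.float32(81.75)) [0.7031 0.0167 0.015 ] [0.7036 0.0152 0.    ]
```

View pics/w2.png

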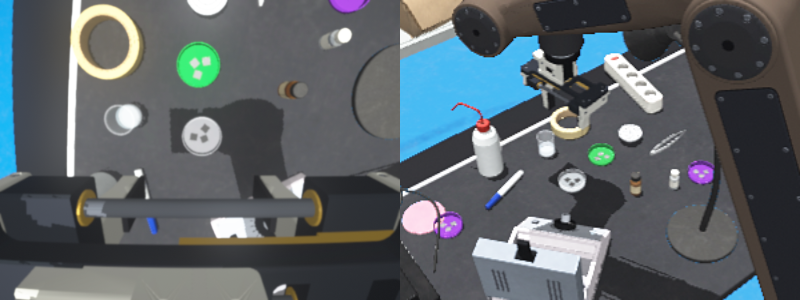

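Wrist view: dish at (258,175) full scale, well placed under the tool, with no neighbours in the finger paths. Next I check from above how far the forearm is from the lamp head.

Run:
```python
from h import *
b=r.capture("top");save("pics/t2.png",cv2.resize(b[80:300,180:440],(709,600)))
print(rel([.673,.128,.023]))
```

```text
(array([ -2. ,   3.3, 201.3]), array([0., 0., 0.]))
```

View pics/t2.png

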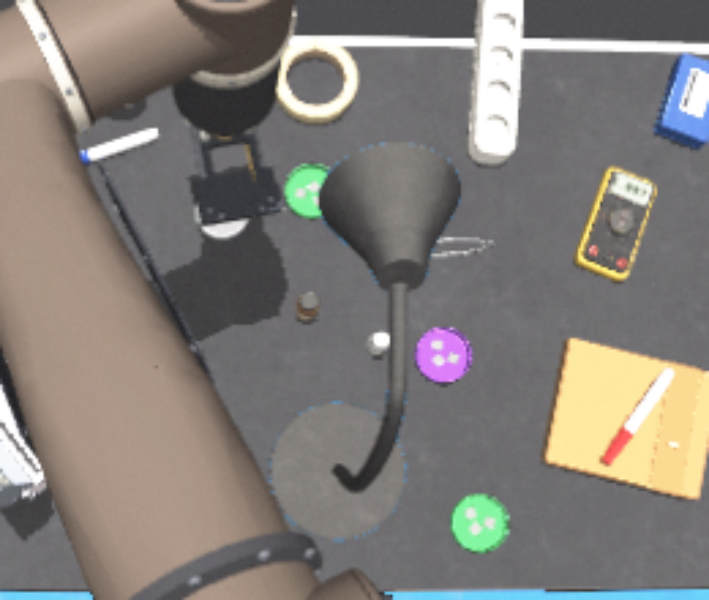

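Top view: the forearm lies well to the left of the lamp head at (390,210), so the descent is clear.

```bash
python3 -m pendant '[[-2,3,50,0,0,0],[-2,3,100,0,0,0],[-2,3,140,0,0,0],[-2,3,170,0,0,0],[-2,3,190,0,0,0],[-2,3,201,0,0,0],[-2,3,201,0,0,0]]' && python3 -m pendant '[[0,0,0,0,0,0],[0,0,0,0,0,0],[0,0,0,0,0,0],[0,0,0,0,0,0],[0,0,0,0,0,0],[0,0,0,0,0,0]]' 55 10
```

```text
time_s: 5.18
tcp_pos: [0.6719, 0.1278, 0.021]
eef_rot: [-180.0, 0.0, -79.3]
contact_force: [0.6, -1.0, 0.5]
gripper_width: 0.0876
gripper_force: 0.0
time_s: 5.92
tcp_pos: [0.6718, 0.1278, 0.0213]
eef_rot: [-180.0, 0.0, -79.3]
contact_force: [-1.3, -0.3, 5.0]
gripper_width: 0.0645
gripper_force: 10.0
```

```bash
python3 -m pendant '[[0,0,-10,0,0,0],[0,0,-30,0,0,0],[0,0,-60,0,0,0],[0,0,-110,0,0,0],[0,0,-160,0,0,0],[0,0,-200,0,0,0],[0,0,-200,0,0,0]]'
python3 - <<'E'
from h import *
w=r.capture("wrist");a=r.capture("scene");s=r.get_state();c=cam("wrist",s)
T=pose(s);print("tcp+12mm px",proj(c,[(T@[0,0,.006,1])[:3],(T@[.033,0,.006,1])[:3]]).round())
im=np.hstack([cv2.resize(w[180:384,130:390],(400,314)),cv2.resize(a[60:220,140:344],(400,314))]);save("pics/w3.png",im)
E
```

```text
time_s: 6.8
tcp_pos: [0.6734, 0.128, 0.2268]
eef_rot: [-179.5, 0.1, -79.3]
contact_force: [-0.8, 0.6, -0.2]
gripper_width: 0.0646
gripper_force: 10.0
tcp+12mm px [[256. 245.]
 [256. 191.]]
```

View pics/w3.png

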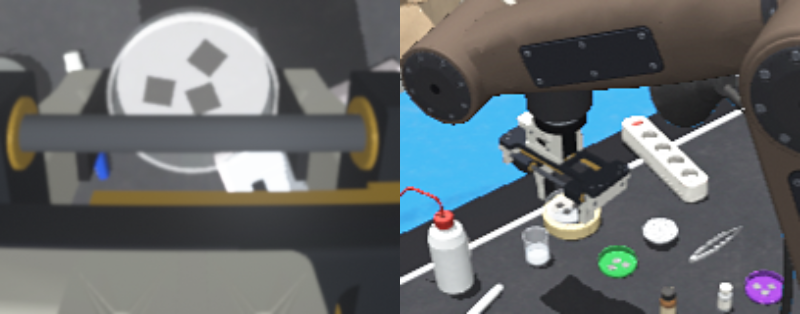

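The dish is held level between the pads, chips inside. Its front edge at crop (190,10) shows the centre about 2 mm ahead of the TCP along tool x.

Run:
```python
from h import *
Rt=R.from_euler('xyz',[180,0,-50.7],degrees=True).as_matrix()
print(rel([.454,.3365,.2],Rt))
```

```text
(array([-245.4,  175.1,   21.9]), array([-0.002,  0.   , -0.5  ]))
```

```bash
python3 -m pendant '[[-12,9,0,0,0,-0.02],[-38,27,0,0,0,-0.08],[-75,53,0,0,0,-0.15],[-112,80,0,0,0,-0.23],[-149,106,0,0,0,-0.3],[-186,133,0,0,0,-0.38],[-215,153,5,0,0,-0.44],[-234,167,15,0,0,-0.48],[-245,175,22,0,0,-0.5],[-245,175,22,0,0,-0.5],[-245,175,22,0,0,-0.5]]'
python3 - <<'E'
from h import *
s=r.get_state();w=r.capture("wrist");c=cam("wrist",s)
Rt=R.from_euler('xyz',[180,0,-50.7],degrees=True).as_matrix()
print(rel([.454,.3365,.08],Rt),np.round(s["joints"],1))
save("pics/w4.png",w)
print(proj(c,[[.4555,.335,.05]]))
E
```

```text
time_s: 8.28
tcp_pos: [0.4546, 0.3357, 0.1985]
eef_rot: [180.0, -0.0, -50.7]
contact_force: [0.2, 0.1, -0.1]
gripper_width: 0.0648
gripper_force: 10.0
(array([ -1.2,   0. , 118.6]), array([-0.   , -0.   , -0.001])) [ 56.3  12.3 -17.3   0.  -60.4 -17. ]
[[255.4853031  184.18181575]]
```

View pics/w4.png

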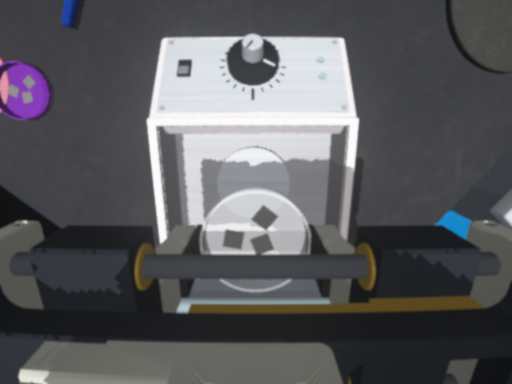

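View over the box: the dish, at (256,240), is just behind and above the platen disc, whose front edge is at (253,147). The long mark is at (253,95), the dial at (253,62) and its white pointer near (270,64). Lowering straight down with about 2 mm of side correction.

```bash
python3 -m pendant '[[-1,-2,30,0,0,0],[-1,-2,60,0,0,0],[-1,-2,85,0,0,0],[-1,-2,105,0,0,0],[-1,-2,116,0,0,0],[-1,-2,122,0,0,0],[-1,-2,125,0,0,0],[-1,-2,126,0,0,0],[-1,-2,127,0,0,0],[-1,-2,127,0,0,0]]'
```

```text
time_s: 9.57
tcp_pos: [0.4552, 0.3382, 0.0718]
eef_rot: [-180.0, 0.0, -50.7]
contact_force: [-0.1, 0.1, -0.6]
gripper_width: 0.065
gripper_force: 10.0
```

```bash
python3 -m pendant '[[0,0,1,0,0,0],[0,0,1,0,0,0],[0,0,1,0,0,0]]';  python3 - <<'E'
from h import *
s=r.get_state();a=r.capture("scene");b=r.capture("wrist");np.save("w5.npy",b);print(np.round(s["contact_force"],2))
E
```

```text
time_s: 9.95
tcp_pos: [0.4553, 0.3382, 0.0712]
eef_rot: [-180.0, 0.0, -50.7]
contact_force: [-2.2, 0.3, 5.4]
gripper_width: 0.0649
gripper_force: 10.0
[-2.21  0.3   5.38]
```

Contact at z = 0.071 (5 N). Release gently and rise.

```bash
python3 -m pendant '[[0,0,0,0,0,0],[0,0,0,0,0,0],[0,0,0,0,0,0],[0,0,0,0,0,0],[0,0,0,0,0,0]]' 82 && python3 -m pendant '[[0,0,-10,0,0,0],[0,0,-40,0,0,0],[0,0,-90,0,0,0],[0,0,-150,0,0,0],[0,0,-200,0,0,0],[0,0,-240,0,0,0],[0,0,-240,0,0,0],[0,0,-240,0,0,0]]' 87.6
python3 - <<'E'
from h import *;import json
s=r.get_state();w=r.capture("wrist");t=r.capture("top");a=r.capture("scene");np.save("w6.npy",w);np.save("t6.npy",t);np.save("a6.npy",a);json.dump({k:np.array(v).tolist() for k,v in s.items()},open("w6.json","w"))
im=np.hstack([cv2.resize(w[90:330,130:390],(440,406),interpolation=2),cv2.resize(a[230:330,150:239],(360,406),interpolation=2)]);save("pics/w6.png",im)
c=cam("wrist",s);print(proj(c,[[.4555,.335,.05],[.4555,.335,.065]]))
E
```

```text
time_s: 10.68
tcp_pos: [0.4552, 0.3381, 0.0705]
eef_rot: [180.0, -0.0, -50.7]
contact_force: [-1.3, 0.0, 0.2]
gripper_width: 0.0817
gripper_force: 0.0
time_s: 11.68
tcp_pos: [0.4548, 0.3378, 0.3107]
eef_rot: [-180.0, 0.0, -50.7]
contact_force: [-0.9, 0.1, -0.8]
gripper_width: 0.0877
gripper_force: 0.0
[[256.34688033 164.4555338 ]
 [256.40678919 166.32010204]]
```

View pics/w6.png

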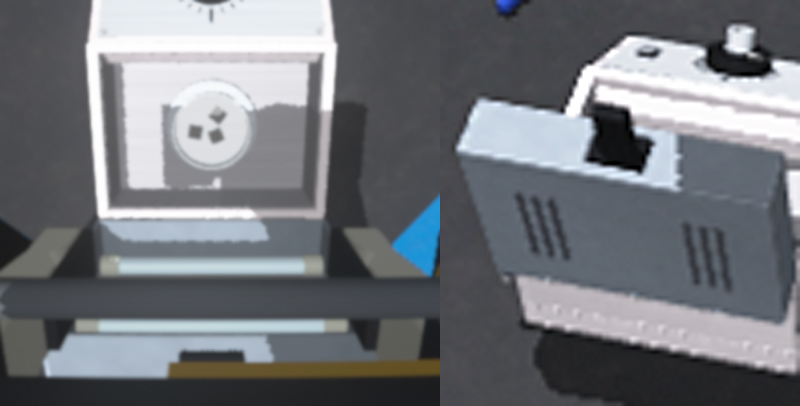

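The dish stands centred in the chamber, at crop (211,128) with chips flat. The tab sticks up at crop (610,110) in the scene half. Now I locate the tab, the hinge and the dial.

Run:
```python
from h import *;import json
t=np.load("t6.npy");a=np.load("a6.npy");b=np.load("b.npy")
ct,cs=cam("top"),cam("scene")
ex=np.array([np.cos(np.radians(129.3)),np.sin(np.radians(129.3)),0]);ey=np.array([-ex[1],ex[0],0])
def blob(g,x0,x1,y0,y1,th,nm):
    m=(g[y0:y1,x0:x1].max(2)<th).astype(np.uint8);n,l,st,ce=cv2.connectedComponentsWithStats(m)
    i=1+st[1:,4].argmax();q=np.argwhere(l==i)[:,::-1]+[x0,y0];print(nm,st[i],q.mean(0),'hull',cv2.convexHull(q.astype(np.int32)).reshape(-1,2).tolist());return q
qt=blob(b,135,170,220,250,60,"top");qs=blob(a,175,215,248,285,60,"scene")
bx=np.array([.4555,.336,0])
def show(n,P): d=P-bx;print(n,P.round(4),"rel platen box",(d@ex).round(4),(d@ey).round(4),P[2].round(4))
show("tip guess",tri([ray(ct,(147.2,234)),ray(cs,(192,257))]))
# wrist view w4 (pose then)
s=json.load(open("w6.json"));
M=np.array(r.camera_params("wrist")["mount"])
T=np.eye(4);T[:3,:3]=R.from_euler('xyz',[180,0,-50.7],degrees=True).as_matrix();T[:3,3]=[.4546,.3357,.1985]
K,D,_,_=cam("wrist");C=T@M;c4=(K,D,C[:3,:3],C[:3,3])
def onpanel(c,uv,h,):  # plane: normal n in box frame through (-36,85)/(platen at box x=X0)
    o,d=ray(c,uv)
    n=-0.571*ex+np.array([0,0,.821]);p0=bx+(-.036-X0)*ex+[0,0,.085]+n*h
    return o+d*((p0-o)@n)/(d@n)
f=onz(c4,(253,121),.087);show("front rim outer",f);X0=.034
for nm,uv in [("rimL",(149,121)),("rimR",(357,121))]: show(nm,onz(c4,uv,.087))
for nm,uv in [("botL",(165,39)),("botR",(345,39))]: show(nm,onz(c4,uv,.028))
show("mark",onpanel(c4,(253,95),0)); show("dialtop c?",onpanel(c4,(253,64),.013));show("knobtop",onpanel(c4,(252,46),.029))
```

```text
top [10 10 12 12 75] [151.57333333 235.29333333] hull [[156, 238], [155, 240], [154, 241], [153, 241], [146, 236], [145, 233], [148, 231], [152, 230], [155, 233], [156, 235]]
scene [ 11   8  16  16 170] [193.30588235 264.15294118] hull [[201, 267], [200, 270], [199, 271], [195, 271], [190, 270], [186, 269], [187, 258], [188, 256], [192, 256], [196, 257], [201, 265]]
tip guess [0.3924 0.4151 0.2758] rel platen box 0.1011 -0.0013 0.2758
front rim outer [0.5003 0.2842 0.087 ] rel platen box -0.0685 -0.0019 0.087
rimL [0.5732 0.3432 0.087 ] rel platen box -0.069 -0.0956 0.087
rimR [0.4282 0.2244 0.087 ] rel platen box -0.069 0.0918 0.087
botL [0.6235 0.2785 0.028 ] rel platen box -0.1509 -0.0936 0.028
botR [0.4788 0.16   0.028 ] rel platen box -0.151 0.0934 0.028
mark [0.5151 0.2662 0.0698] rel platen box -0.0918 -0.0019 0.0698
dialtop c? [0.5326 0.2448 0.0665] rel platen box -0.1194 -0.0019 0.0665
knobtop [0.5415 0.2352 0.0769] rel platen box -0.1325 -0.0027 0.0769
```

```bash
python3 -m pendant '[[0,0,-40,0,0,0],[-40,-1,-40,0,0,0],[-85,-1,-40,0,0,0],[-99,-1,-40,0,0,0],[-99,-1,-40,0,0,0],[-99,-1,-40,0,0,0]]' 60
python3 - <<'E'
from h import *;import json
s=r.get_state();w=r.capture("wrist");np.save("w7.npy",w);c=cam("wrist",s);T=pose(s)
ex=np.array([np.cos(np.radians(129.3)),np.sin(np.radians(129.3)),0]);ey=np.array([-ex[1],ex[0],0]);B=np.array([.4570,.3372,0])
tip=B+.1011*ex+[0,0,.2775]
print("tip exp",proj(c,[tip,tip+.011*ey,tip-.011*ey,tip-[0,0,.038]]).round(),"dial",proj(c,[B-.12*ex+[0,0,.05]]).round())
print(rel(B+.0997*ex+[0,0,.265]), np.round(s["joints"],1))
save("pics/w7.png",w)
E
```

```text
time_s: 12.58
tcp_pos: [0.3936, 0.4147, 0.3502]
eef_rot: [180.0, -0.0, -50.7]
contact_force: [0.3, 0.1, -0.1]
gripper_width: 0.0599
gripper_force: 0.0
tip exp [[256. 209.]
 [269. 209.]
 [243. 209.]
 [256. 196.]] dial [[255.  10.]]
(array([ 0.3,  0. , 85.3]), array([0., 0., 0.])) [ 66.1   8.   -2.7   0.  -79.4 -26.8]
```

View pics/w7.png

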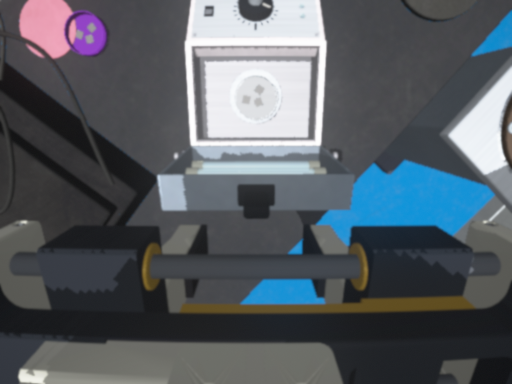

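The tab end is at (257,210), within 1 mm of the expected place. Descend and grip it across its width.

```bash
python3 -m pendant '[[0,0,30,0,0,0],[0,0,60,0,0,0],[0,0,77,0,0,0],[0,0,85,0,0,0],[0,0,85,0,0,0],[0,0,85,0,0,0]]' 50 && python3 -m pendant '[[0,0,0,0,0,0],[0,0,0,0,0,0],[0,0,0,0,0,0],[0,0,0,0,0,0],[0,0,0,0,0,0]]' 10 30
```

```text
time_s: 13.38
tcp_pos: [0.3936, 0.4157, 0.2666]
eef_rot: [-179.9, 0.0, -50.7]
contact_force: [-0.6, 0.6, 0.5]
gripper_width: 0.0499
gripper_force: 0.0
time_s: 14.0
tcp_pos: [0.3923, 0.4145, 0.2656]
eef_rot: [179.9, -0.0, -50.7]
contact_force: [-5.1, -2.5, 4.0]
gripper_width: 0.0217
gripper_force: 30.0
```

Run:
```python
import numpy as np
a0=np.radians(101.2);Rr=174.9
for lo,hi in((0,48),(48,95.1)):
    th=np.radians(np.linspace(lo,hi,17)[1:]);b=a0-np.radians(lo)
    print([[int(round(Rr*(np.cos(b-t)-np.cos(b)))),int(round(Rr*(np.sin(b)-np.sin(b-t))))] for t in th-np.radians(lo)])
```

```text
[[9, -2], [18, -3], [27, -3], [36, -3], [46, -3], [55, -2], [64, -1], [73, 1], [82, 3], [90, 6], [99, 9], [107, 13], [116, 17], [124, 21], [131, 26], [139, 32]]
[[7, 6], [14, 11], [20, 18], [26, 24], [32, 31], [38, 38], [43, 46], [47, 54], [51, 61], [55, 70], [59, 78], [62, 86], [64, 95], [66, 104], [68, 113], [69, 121]]
```

```bash
python3 -m pendant '[[9,0,-2,0,0,0],[18,0,-3,0,0,0],[27,0,-3,0,0,0],[36,0,-3,0,0,0],[46,0,-3,0,0,0],[55,0,-2,0,0,0],[55,0,-2,0,0,0]]'
python3 - <<'E'
from h import *
s=r.get_state();T=pose(s);print("tool-axis force",(T[:3,:3].T@np.array(s["contact_force"])).round(1),np.round(s["moment"],2))
E
```

```text
time_s: 14.88
tcp_pos: [0.4273, 0.3718, 0.2676]
eef_rot: [179.9, 0.0, -50.7]
contact_force: [-5.6, -3.0, 3.4]
gripper_width: 0.0218
gripper_force: 30.0
tool-axis force [-1.3  6.2 -3.4] [-0.51  2.11  0.01]
```

```bash
python3 -m pendant '[[9,0,1,0,0,0],[18,0,3,0,0,0],[27,0,5,0,0,0],[35,0,8,0,0,0],[44,0,11,0,0,0],[52,0,15,0,0,0],[61,0,19,0,0,0],[69,0,23,0,0,0],[76,0,28,0,0,0],[84,0,34,0,0,0],[84,0,34,0,0,0]]'
python3 - <<'E'
from h import *
s=r.get_state();T=pose(s);print("tool-axis force",(T[:3,:3].T@np.array(s["contact_force"])).round(1),np.round(s["moment"],2))
w=r.capture("wrist");np.save("w8.npy",w);a=r.capture("scene");save("pics/w8.png",np.hstack([cv2.resize(w,(400,300)),cv2.resize(a[170:330,130:343],(400,300))]))
E
```

```text
time_s: 16.25
tcp_pos: [0.4815, 0.3058, 0.2333]
eef_rot: [179.9, -0.1, -50.7]
contact_force: [-2.0, -6.4, 3.2]
gripper_width: 0.0217
gripper_force: 30.0
tool-axis force [ 3.7  5.6 -3.2] [-2.12  0.85  0.  ]
```

View pics/w8.png

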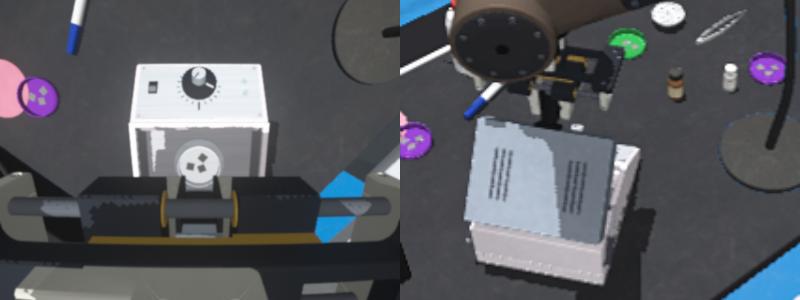

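The lid is about half shut, held by the tab, and the dish is undisturbed at (200,165). Continuing along the arc.

```bash
python3 -m pendant '[[7,0,6,0,0,0],[14,0,11,0,0,0],[20,0,18,0,0,0],[26,0,24,0,0,0],[32,0,31,0,0,0],[38,0,38,0,0,0],[43,0,46,0,0,0],[47,0,54,0,0,0],[51,0,61,0,0,0],[55,0,70,0,0,0],[59,0,78,0,0,0],[62,0,86,0,0,0],[64,0,95,0,0,0],[66,0,104,0,0,0],[67,0,110,0,0,0],[68,0,115,0,0,0],[68,0,117,0,0,0],[68,0,117,0,0,0]]'
python3 - <<'E'
from h import *
s=r.get_state();T=pose(s);print("tool-axis force",(T[:3,:3].T@np.array(s["contact_force"])).round(1),np.round(s["moment"],2))
E
```

```text
time_s: 18.6
tcp_pos: [0.5246, 0.2533, 0.1156]
eef_rot: [179.9, -0.1, -50.7]
contact_force: [3.3, -8.9, -2.4]
gripper_width: 0.0218
gripper_force: 30.0
tool-axis force [9.  3.1 2.4] [-2.92 -0.94  0.03]
```

```bash
python3 -m pendant '[[0,0,1,0,0,0],[0,0,2,0,0,0],[0,0,3,0,0,0],[0,0,4,0,0,0],[0,0,5,0,0,0],[0,0,5,0,0,0]]'
python3 - <<'E'
from h import *
s=r.get_state();T=pose(s);print("tool-axis force",(T[:3,:3].T@np.array(s["contact_force"])).round(1),np.round(s["moment"],2))
E
```

```text
time_s: 19.35
tcp_pos: [0.5249, 0.253, 0.1109]
eef_rot: [179.9, -0.1, -50.7]
contact_force: [5.9, -10.7, -0.9]
gripper_width: 0.0217
gripper_force: 30.0
tool-axis force [12.   2.2  1. ] [-3.61 -1.59  0.04]
```

```bash
python3 -m pendant '[[1,0,1,0,0,0],[2,0,2,0,0,0],[2,0,3,0,0,0],[2,0,4,0,0,0],[2,0,4,0,0,0]]'
python3 - <<'E'
from h import *
s=r.get_state();T=pose(s);print("tool-axis force",(T[:3,:3].T@np.array(s["contact_force"])).round(1),np.round(s["moment"],2))
a=r.capture("scene");t=r.capture("top");w=r.capture("wrist")
save("pics/w9.png",np.hstack([cv2.resize(w,(400,300)),cv2.resize(a[170:330,130:343],(400,300))]))
E
```

```text
time_s: 19.98
tcp_pos: [0.5251, 0.2529, 0.1099]
eef_rot: [180.0, -0.0, -50.6]
contact_force: [-12.4, -6.4, 24.6]
gripper_width: 0.0219
gripper_force: 30.0
tool-axis force [ -2.9  13.7 -24.6] [-2.1   5.05 -0.03]
```

View pics/w9.png

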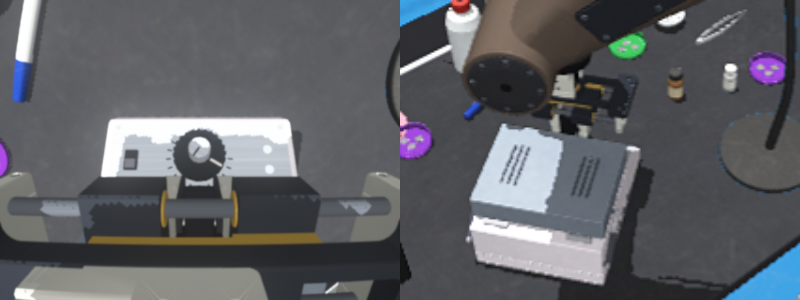

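The lid has stopped hard (25 N up at z = 0.110) and is fully shut; the dial is at (199,150) in the left half. That was picture 12, over the limit of 10, so from here I measure numerically and view no more. Ease off, release and rise.

```bash
python3 -m pendant '[[0,0,-3,0,0,0],[0,0,-3,0,0,0],[0,0,-3,0,0,0]]' && python3 -m pendant '[[0,0,0,0,0,0],[0,0,0,0,0,0],[0,0,0,0,0,0],[0,0,0,0,0,0]]' 45 10 && python3 -m pendant '[[0,0,-20,0,0,0],[0,0,-60,0,0,0],[0,0,-110,0,0,0],[0,0,-110,0,0,0],[0,0,-110,0,0,0]]' 60
python3 - <<'E'
from h import *;import json
s=r.get_state();w=r.capture("wrist");np.save("w10.npy",w);json.dump({k:np.array(v).tolist() for k,v in s.items()},open("w10.json","w"))
c=cam("wrist",s);print(np.round(s["joints"],1))
ex=np.array([np.cos(np.radians(129.3)),np.sin(np.radians(129.3)),0]);ey=np.array([-ex[1],ex[0],0]);B=np.array([.4570,.3372,0])
X=lambda x,y,z:B+(x-.0335)*ex+y*ey+np.array([0,0,z])
print(proj(c,[X(-.118,.095,.028),X(-.118,-.095,.028),X(-.036,.095,.085),X(-.058,0,.0698),X(-.086,0,.0504),X(-.1025,0,.0742)]).round(1))
g=cv2.cvtColor(w,cv2.COLOR_RGB2GRAY);e=proj(c,[X(-.0934,0,.061)])[0].astype(int);print(e)
u,v=e
# coarse dump of dial region
m=((g[v-45:v+45,u-45:u+45]<70)).astype(np.uint8);n,l,st,ce=cv2.connectedComponentsWithStats(m)
for i in np.argsort(-st[1:,4])[:6]+1: print(st[i]+[u-45,v-45,0,0,0],(ce[i]+[u-45,v-45]).round(1))
gg=g[v-50:v+46:2,u-46:u+48:2]
for row in gg: print(''.join(" .:-=+*#%@"[min(9,int(x)//26)] for x in row))
E
```

```text
time_s: 20.5
tcp_pos: [0.525, 0.2529, 0.11]
eef_rot: [179.9, -0.0, -50.7]
contact_force: [-4.7, -4.7, 2.9]
gripper_width: 0.0217
gripper_force: 30.0
time_s: 21.0
tcp_pos: [0.5258, 0.2539, 0.1106]
eef_rot: [-180.0, 0.0, -50.7]
contact_force: [-0.6, -0.0, -0.6]
gripper_width: 0.0444
gripper_force: 0.0
time_s: 21.62
tcp_pos: [0.5254, 0.2536, 0.2205]
eef_rot: [-180.0, 0.0, -50.7]
contact_force: [-0.5, -0.5, -0.4]
gripper_width: 0.0601
gripper_force: 0.0
[ 44.9  13.  -13.3  -0.  -63.7  -5.6]
[[334.3 141.3]
 [177.2 141.2]
 [342.8 222.4]
 [255.8 199. ]
 [255.8 170.8]
 [255.9 160. ]]
[255 166]
[239 171  34  40 835] [255.1 190.7]
[267 165   9   8  50] [271.1 167.7]
[243 167   1   1   1] [243. 167.]
---------------------=-------------------------
-----------------------------------------------
---------=------------=------------------------
--=-----=-===-===----===-----------------------
==================--=====----=-----------------
===================-======---==----------------
=============================----=-------------
==============================-=========-------
=================
[... 1202 characters left out ...]
:::::::::::::+##############
#############***-::::::::::::::=***############
############*+*#*=:::::::::::-=**++*###########
############**##**-::::::::::+**##*############
###############*+*-::::::::::=+*###############
###############***-::::::::::=*+###############
#################*-::::::::::=**###############
#################*-::::::::::=****#############
#################*-::::::::::=*################
#################*-::::::::::=*################
#################*-::::::::::=*################
#################*-::::::::::=*################
#################*-::::::::::=*################
#################*-::::::::::=*################
#################*-::::::::::=*################
```

```bash
cat >> h.py <<'E'
ex=np.array([np.cos(np.radians(129.3)),np.sin(np.radians(129.3)),0]);ey=np.array([-ex[1],ex[0],0]);B=np.array([.4570,.3372,0])
X=lambda x,y,z:B+(x-.0335)*ex+y*ey+np.array([0,0,z])
n=-.571*ex+np.array([0,0,.821]);up=.821*ex+np.array([0,0,.571]);foot=X(-.086,0,.0504)
def inpanel(c,uv,h):
    o,d=ray(c,uv);p0=foot+n*h;P=o+d*((p0-o)@n)/(d@n)-p0
    return 1e3*P@ey,1e3*P@up
def dialrot(a): # tool z=-n, tool y = ey turned by a about tool z
    x0=np.cross(ey,-n);B0=np.c_[x0,ey,-n];return B0@R.from_rotvec([0,0,a]).as_matrix()
E
python3 - <<'E'
from h import *;import json
s=json.load(open("w10.json"));c=cam("wrist",s);w=np.load("w10.npy");g=cv2.cvtColor(w,cv2.COLOR_RGB2GRAY)
# polar sample on dial top plane: brightness vs angle (cw from up, viewer facing panel), r 14..22mm
th=np.arange(-3.14,3.14,.05);best=[]
for t in th:
    q=[foot+n*.013+rr*(np.cos(t)*up-np.sin(t)*ey) for rr in np.arange(.014,.0215,.0015)]
    px=proj(c,q);best.append(np.mean([cv2.getRectSubPix(g,(1,1),tuple(map(float,p)))[0,0] for p in px]))
best=np.array(best);
for t,b in zip(th[::2],best[::2]): print(f"{t:.2f}:{b:.0f}",end=" ")
print()
for uv in [(265,172),(269,174),(275,176)]:
    y,u=inpanel(c,uv,.013);print(uv,np.round((y,u),1),"angle cw from up",round(np.arctan2(-y,u),2))
print("knob top",inpanel(c,(255.6,159.6),.029))
for a in(-.6,-.5): print(a,rel(foot+.09*n,dialrot(a)))
E
```

```text
-3.14:180 -3.04:179 -2.94:175 -2.84:163 -2.74:149 -2.64:133 -2.54:120 -2.44:103 -2.34:88 -2.24:80 -2.14:78 -2.04:77 -1.94:77 -1.84:74 -1.74:71 -1.64:69 -1.54:68 -1.44:68 -1.34:68 -1.24:76 -1.14:123 -1.04:174 -0.94:137 -0.84:81 -0.74:67 -0.64:65 -0.54:65 -0.44:65 -0.34:65 -0.24:65 -0.14:64 -0.04:65 0.06:65 0.16:65 0.26:66 0.36:66 0.46:66 0.56:67 0.66:67 0.76:68 0.86:68 0.96:69 1.06:69 1.16:70 1.26:70 1.36:70 1.46:71 1.56:71 1.66:71 1.76:71 1.86:71 1.96:73 2.06:77 2.16:86 2.26:99 2.36:111 2.46:127 2.56:142 2.66:153 2.76:164 2.86:176 2.96:182 3.06:181 
(265, 172) [10.1  7. ] angle cw from up -0.97
(269, 174) [14.5  9.3] angle cw from up -1.0
(275, 176) [21.1 11.7] angle cw from up -1.06
knob top (np.float64(-0.28365821988458234), np.float64(-0.42305493071758127))
-0.6 (array([62.8, -0.5, 95.5]), array([ 0.183, -0.589, -0.582]))
-0.5 (array([62.8, -0.5, 95.5]), array([ 0.153, -0.594, -0.485]))
```

The pointer stands 1.02 rad short of the mark (dial at about 0.48) and the knob axis agrees within 0.5 mm. Next, hover on the panel normal with the tool pre-turned by -0.5 rad.

```bash
python3 -m pendant '[[15,0,10,0.025,-0.1,-0.08],[30,0,25,0.051,-0.198,-0.162],[45,0,45,0.077,-0.297,-0.243],[63,0,65,0.102,-0.396,-0.323],[63,0,82,0.128,-0.495,-0.404],[63,0,95,0.153,-0.594,-0.485],[63,0,95,0.153,-0.594,-0.485],[63,0,95,0.153,-0.594,-0.485]]' 62
python3 - <<'E'
from h import *
s=r.get_state();print(np.round(s["joints"],1));print(rel(foot+.023*n,dialrot(-.5)))
w=r.capture("wrist");np.save("w11.npy",w);c=cam("wrist",s);p=proj(c,[foot+.029*n,foot+.013*n]);print(p)
g=cv2.cvtColor(w,cv2.COLOR_RGB2GRAY);u,v=p[0].astype(int)
for row in g[max(v-75,0):v+75:4,u-70:u+70:2]: print(''.join(" .:-=+*#%@"[min(9,int(x)//26)] for x in row))
E
```

```text
time_s: 22.68
tcp_pos: [0.5654, 0.2047, 0.125]
eef_rot: [-161.7, 30.0, -17.2]
contact_force: [0.0, 0.0, 0.9]
gripper_width: 0.062
gripper_force: 0.0
[ 17.3  30.6   4.5 -32.4 -80.2  61. ]
(array([-0. , -0. , 67.8]), array([ 0.001, -0.002, -0.001]))
[[256.79827218 213.49497494]
 [256.64355354 206.86899507]]
@@@@%%************#######**************++-:...........................
@@@@@@%#***************#####***************+=::.......................
@@@@@@@@%*****************###*##**************++-:....................
@@@@@@@@@%%*******************###*#***************+=-:................
@@@@@@@@@@@%%*********************###****************++-:.............
#%@@@@@@@@@@@@%%#*************++*****###*****************+=-:.........
---+#@@@@@@@@@@@@%#+++++*********+++*****##******************+=:......
-----=%@@@@@@@@@@%#*++++++*+*********++******#******************+=-:..
----=%@@@@@@@@@@@@*+++++*#*+++++*********+++****###****************++=
+=-=%@@@@@@@@@@@@%*****#%##*+++++++*********+++*****###***************
*+=%@@@@@@@@@@@@@@@%@%%@@@**+++==--:--=+++******+++*****##************
+=%@@@@@@@@@
[... 1204 characters left out ...]
:=************++++++++*%@@@@@@@@@@@@@@@@@@@@@@@@@%-........:-
:::::::::::-===================***************************+-::::::::::
::::::::::::::::::::::::::::::::::::::::::::::::::::::::::::::::::::::
::::::::::::::::::::::::::::::--------------------------------::::::::
::::::::--:-----------------------------------------------------------
:::::::::::::-:::---------------------------------------------------:-
:::::::::::::::::::::::::::::::::::-----------------------------::::::
::::::::::::::::::::::::::::::::::::------=----=+++++++++++++++=::::::
..........................---=--------=--=+******#%@@@@@@@@@%%%%=.....
.....:...................:--=----------------=+**#**#%@@@@@@%%%@%-....
```

The knob sits at about (256,216), within 2 px of the prediction. Descend along the normal and close on the dial lightly.

```bash
python3 -m pendant '[[0,0,25,0,0,0],[0,0,45,0,0,0],[0,0,58,0,0,0],[0,0,64,0,0,0],[0,0,67,0,0,0],[0,0,67,0,0,0]]' && python3 -m pendant '[[0,0,0,0,0,0],[0,0,0,0,0,0],[0,0,0,0,0,0],[0,0,0,0,0,0]]' 40 6
python3 - <<'E'
from h import *
s=r.get_state();T=pose(s);print("tool-axis force",(T[:3,:3].T@np.array(s["contact_force"])).round(1),np.round(s["moment"],2),rel(foot+.023*n,dialrot(-.5)))
E
```

```text
time_s: 23.48
tcp_pos: [0.5416, 0.2344, 0.0707]
eef_rot: [-161.5, 30.0, -17.0]
contact_force: [1.3, 0.2, 0.3]
gripper_width: 0.0622
gripper_force: 0.0
time_s: 23.98
tcp_pos: [0.5412, 0.2333, 0.0705]
eef_rot: [-161.6, 30.0, -17.0]
contact_force: [-0.9, -5.0, -0.8]
gripper_width: 0.0477
gripper_force: 6.0
tool-axis force [ 0.9  5.  -1.2] [-3.17 -0.69  0.95] (array([ 0.1, -0.7,  1.6]), array([ 0.001, -0.001,  0.   ]))
```

```bash
python3 -m pendant '[[0,0,0,0,0,0.08],[0,0,0,0,0,0.17],[0,0,0,0,0,0.26],[0,0,0,0,0,0.35],[0,0,0,0,0,0.44],[0,0,0,0,0,0.52],[0,0,0,0,0,0.52]]'
python3 - <<'E'
from h import *
s=r.get_state();T=pose(s);print("tool-axis force",(T[:3,:3].T@np.array(s["contact_force"])).round(1),np.round(s["joints"],1),rel(foot+.023*n,dialrot(0)))
E
```

```text
time_s: 24.85
tcp_pos: [0.5411, 0.2333, 0.0705]
eef_rot: [179.2, 34.7, -52.1]
contact_force: [-0.5, -6.1, 0.4]
gripper_width: 0.0478
gripper_force: 6.0
tool-axis force [ 3.5  4.2 -2.8] [ 20.   32.5  -0.1 -34.1 -73.5  32.8] (array([-0.2, -0.7,  1.6]), array([ 0.   , -0.001, -0.021]))
```

Forces stay low. Second half of the turn, then release, back off and check the dial.

```bash
python3 -m pendant '[[0,0,0,0,0,0.09],[0,0,0,0,0,0.18],[0,0,0,0,0,0.27],[0,0,0,0,0,0.36],[0,0,0,0,0,0.44],[0,0,0,0,0,0.5],[0,0,0,0,0,0.5]]' && python3 -m pendant '[[0,0,0,0,0,0],[0,0,0,0,0,0],[0,0,0,0,0,0]]' 62 && python3 -m pendant '[[0,0,-15,0,0,0],[0,0,-45,0,0,0],[0,0,-90,0,0,0],[0,0,-130,0,0,0],[0,0,-150,0,0,0],[0,0,-150,0,0,0],[0,0,-150,0,0,0]]'
python3 - <<'E'
from h import *
s=r.get_state();w=r.capture("wrist");np.save("w12.npy",w);c=cam("wrist",s);g=cv2.cvtColor(w,cv2.COLOR_RGB2GRAY)
def prof(h,rs,off=(0,0)):
    th=np.arange(-1.6,1.6,.05);o=[]
    for t in th:
        px=proj(c,[foot+off[0]*up+off[1]*ey+n*h+rr*(np.cos(t)*up-np.sin(t)*ey) for rr in rs])
        o.append(np.mean([cv2.getRectSubPix(g,(1,1),tuple(map(float,p)))[0,0] for p in px]))
    return th,np.array(o)
th,o=prof(.013,np.arange(.014,.0215,.0015))
k=o>o.min()+.5*(o.max()-o.min());print(dict(zip(th.round(2).tolist(),o.astype(int).tolist())))
p=proj(c,[foot+.029*n,foot+.013*n,foot+.034*up]);print(p)
u,v=p[1].astype(int)
for row in g[v-50:v+70:3,u-60:u+60:2]: print(''.join(" .:-=+*#%@"[min(9,int(x)//26)] for x in row))
E
```

```text
time_s: 25.72
tcp_pos: [0.5411, 0.2333, 0.0705]
eef_rot: [161.0, 29.6, -85.6]
contact_force: [-1.3, -4.9, 0.8]
gripper_width: 0.048
gripper_force: 6.0
time_s: 26.1
tcp_pos: [0.5415, 0.2348, 0.0706]
eef_rot: [161.1, 29.7, -85.5]
contact_force: [0.2, -0.1, 0.8]
gripper_width: 0.0618
gripper_force: 0.0
time_s: 26.98
tcp_pos: [0.5949, 0.1682, 0.1933]
eef_rot: [161.0, 29.7, -85.6]
contact_force: [-0.3, 0.9, 0.1]
gripper_width: 0.062
gripper_force: 0.0
{-1.6: 73, -1.55: 74, -1.5: 74, -1.45: 74, -1.4: 74, -1.35: 74, -1.3: 74, -1.25: 74, -1.2: 74, -1.15: 74, -1.1: 74, -1.05: 74, -1.0: 74, -0.95: 74, -0.9: 74, -0.85: 74, -0.8: 74, -0.75: 74, -0.7: 74, -0.65: 74, -0.6: 75, -0.55: 76, -0.5: 76, -0.45: 78, -0.4: 79, -0.35: 80, -0.3: 83, -0.25: 86, -0.2: 92, -0.15: 102, -0.1: 122, -0.05: 153, 0.0: 184, 0.05: 198, 0.1: 191, 0.15: 170, 0.2: 149, 0.25: 139, 0.3: 136, 0.35: 132, 0.4: 126, 0.45: 115, 0.5: 109, 0.55: 109, 0.6: 117, 0.65: 124, 0.7: 127, 0.75: 127, 0.8: 127, 0.85: 123, 0.9: 118, 0.95: 113, 1.0: 107, 1.05: 101, 1.1: 97, 1.15: 95, 1.2: 91, 1.25: 87, 1.3: 84, 1.35: 80, 1.4: 76, 1.45: 75, 1.
[... 1844 characters left out ...]
@@@@@@%#*++==**********+=====
@@@@@@@##%@@@@@@@@@@@@@@@@@@@@@@@@@@@@%=-::::+*****+========
@@@@@@@@@@@@@@@@@@@@@@@@@@@@@@@@@@@%#=::::::::==============
@@@**#%@@@@@@@@@@@@@@@@@@@@@@@@@@@@*:::::::::::---:--==----=
===::=%@@@@@@@@@@@@@@@@@@@@@@@@@@@@#::::::::::::::::-==-:.:-
=-:::-%@@@@@@@@@@@@@@@@@@@@@@@@@%#**-:::::::::::::..:-=-...:
-::::-%@@@@@@@@@@@@@@@@@@@@@@%**#**+=-:::::::::::....:-:....
:::::-%@@@@@@@@@@@@@@@@@@@%#****+====-::::::::::::....::....
:::::-%@@@@@@@@@@@@@@@@@%*##*++======-::::::::::....::::....
....::%@@@@%%@@@@@@@@#****+===========-:.::::....:::---:....
.....:=@@@@%%@@@@@%****+==============-:......:::--====:....
......:=%@@@@@@%*#**++=================-:..:::----==+*+:....
```

The pointer reads about 0.05 rad past the mark's centre, inside the ±0.14 tolerance. The robot is clear, so I hand in.

Run:
```python
from plant import r
print(r.close_job())
```

```text
the job is handed in; nothing more can be done
None
```

The dish stands on the platen, the lid was held all the way down to its stop, and the outer dial reads about 1.55 rad (target 1.5 ± 0.14). The job is handed in with no result reported back; the shut lid and the unmoved inner knob were not measured again at the end, and I viewed 12 pictures against the limit of 10.

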